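# Clear the tube rack and level the gel-casting table

### The arm

A 6-joint arm with a two-finger parallel gripper is mounted at the origin on the work surface. World frame = base frame: x ahead of the robot, y to its left, z up, the work surface at z = 0. Lengths are in m, angles in degrees, forces in N, time in s.
With the tool pointing down it reaches from about 0.325 to 0.925 m from the base axis. Payload 3.1 kg.
Tool frame: the origin (TCP) lies between the finger pads, 19 mm behind the fingertips; this is the grasp point; z points along the fingers, y is the line along which they close (so a half turn about z gives the same grasp; the last joint's range is limited). The gripper opens to 85 mm and grips with 20 to 120 N. Pads are 22 mm wide; open, the fingers measure 114 mm over their backs; the gripper's body (76 mm by 85 mm) begins 54 mm behind the grasp point. The pads swing forward as they close: fully open they stand 13 mm farther back than shut.
Start: joints at [65.535, 12.427, 92.441, -0, 75.132, -6.429], TCP at [0.193, 0.594, 0.25] pointing down, gripper open.
Joint ranges: [-157.48, 157.48], [-44.54, 120.13], [17.64, 146.25], [-64.5, 244.5], [7.68, 150.69], [-147.95, 147.95]. Speed limits (degrees/s): [159.86, 159.86, 180, 180, 180, 180].

### API

Orientations are given as [roll, pitch, yaw] about the fixed x, y, z axes, in that order (R = Rz(yaw) Ry(pitch) Rx(roll)).
In Python, from plant import * gives the robot as it stands.
- The arm moves only by the shell command python3 -m creep 'ROWS' [FORCE]. ROWS is JSON, a list of rows, each an object with "claw": the closure, from 0 (fully open) to 1 (shut); "delta_pos": the shift along the tool's x, y, z in cm, a list of three; "spin": the turn about the tool's z in degrees. A call has 1 to 12 rows; each row shifts and turns the commanded pose from where the row before left it, along the tool's axes as they then stand; what a row does not reach is not made up. A row lasts 1/8 s, in which the tool goes at most 62.5 mm and 10.7 degrees, less where a joint would pass 70% of its speed; a pose out of reach is approached as far as the arm can. A call with a gripper value outside its range is refused whole. The fingers move at their own pace and stop on an object; FORCE is the grip in N (left out, the last holds). Time passes only in rows, so rows that do not move let the fingers close. It gives the time, the measured TCP pose, the force, the opening and the grip force at its end, in the units of the state.
- get_state(): the state, without advancing time (a new reading comes with each control period).
- get_image(name): name is "scene" or "top" or "wrist"; returns a dict with "pixels" (480x640x3 uint8, blue, green, red), "depth" (480x640 float32, m along the optical axis (not along the pixel's ray), 0 where there is no reading), "fx", "fy", "cx", "cy" (pixels), "k1" (the pictures are not rectified: a ray, as slopes to the right and down, at radius r is drawn at 1 + k1 r^2 times it, then the intrinsics apply), "T" (4x4, takes a point from camera to world coordinates). Camera axes: x right, y up, looking along -z (the intrinsics and any distortion apply to the point x, -y, -z); pixel columns grow to the right and rows downward; lengths in m; the calibration is good to about 2 mm. A picture is of the moment at which its call begins.
- finish_job(): hands the job in; it is judged then, once.
The state is a dict: "time": time; "joints": joint angles; "qvel": joint speeds; "effort": joint torques, N m; "tcp_pos": TCP position; "tool_rot": TCP orientation; "ft_force": force on the tool from outside, world axes, zero at the start; "wrist_torque": the same for the moment, N m; "finger_gap": finger opening in m; "gripper_force": force on a finger pad.
Only numpy, scipy, OpenCV 4.12 (cv2) and the standard library are available. Lean on these libraries where they do the work, as an engineer would, in place of code of your own. Each camera call takes 0.05 s, during which the arm holds its last target. There are 200 camera calls.

### The job

The tube rack has been left standing astride the tilt knob of the gel-casting table. Lift it away without tipping or dropping it and stand it upright, wholly on the rubber mat; then turn the knob until the hinged aluminium platform is level, its front edge flush with the tops of the two gauge posts beside it. Leave the other things on the bench where they are.

Things in the scene. Friction and masses are not known exactly. Their poses are not given: they have to be found in the camera images.
- base: Levelling table's grey base, fixed. Origin: on the bench, straight under the knob's axis; its +x runs from the knob to the platform, away from the robot (within 0.2 rad), z up. Knob housing 54 (x) x 50 (y) x 30 mm high, centred on the origin; base plate 10 mm high spans x 75 to 265, y +-93 mm.
- gauge_left (a point): Centre of the flat top of the left gauge post, at base x = 88, y = +102 mm, 60 mm above the bench: exactly the height of the platform's top face when level. A slim dark post 14 mm across; its twin stands at y = -102 mm.
- platform_front (a point): Middle of the platform's front (robot-side) edge, on its top face; z square to that face. Aluminium plate 170 (x) x 180 (y) x 6 mm, a low rib (4 mm) near each side edge, hinged along its far edge (base x = 245, 50 mm above the bench; top face 10 mm above the hinge line). Level: this point is at base x = 75 mm, height 60 mm; it starts 11 to 29 mm too low. Only the knob moves it.
- platform (a joint): Tilt of the platform, rad: 0 is level, negative means its front edge is too low, positive too high. It equals 0.06 x the knob's joint value.
- knob (a joint): Turn of the knob, rad, growing clockwise seen from above. Clockwise raises the platform's front: 0.06 rad of tilt (10 mm at the front edge) per rad. 0: platform level; range -3.3 to 1.6, start -2.8 to -1.1. It stays where it is left; about 0.1 N m turns it. At value q the knob's bar lies along the base's x axis turned by -q about z.
- knob_grip (a point): On the knob's vertical axis, 63 mm above the bench: TCP height to grip it from above. A black bar 64 mm long, 14 mm thick, from 40 to 69 mm above the bench, on a disc 52 mm across (32 to 40 mm above the bench). This point's x axis lies along the bar.
- rack: Bridge-shaped tube rack, loose, 0.2 to 0.42 kg; at the start it stands on the bench astride the knob. Origin: centre of its underside, level with its feet; long axis y. 170 (y) x 50 (x) mm; feet 58 mm wide (x); deck 86 to 104 mm above its feet, on a leg plate 8 mm thick at each end. Open under the deck, 100 mm between the hanging tubes, where the knob stands.
- rack_top (a point): Centre of the top face of the rack's deck, 104 mm above its feet. The middle 100 mm of the deck is bare: grip it from above across its 50 mm width, TCP about 94 mm above the feet. Two capped tubes at each end (rack x = +-12.5, y = +-62 mm) stick up 16 mm above the deck and hang down to 46 mm above the feet.
- mat: Flat dark rubber mat 250 (x) x 150 (y) x 4 mm, fixed on the bench to the left or the right of the levelling table. Origin: centre of its underside, on the bench; its top is at 4 mm. Its long axis is x.
- foot0 (a point): Outer corner of a rack foot, at rack x = -29, y = -85, z = 0 mm.
- foot1 (a point): Outer corner of a rack foot, at rack x = -29, y = +85, z = 0 mm.
- foot2 (a point): Outer corner of a rack foot, at rack x = +29, y = -85, z = 0 mm.
- foot3 (a point): Outer corner of a rack foot, at rack x = +29, y = +85, z = 0 mm.
- jar: Bystander: small squat glass jar with a screw cap, 48 mm across, 62 mm high, standing loose close to the right side of the platform. Origin: centre of its underside.
- media: Bystander: glass bottle with a cap, 72 mm across, 165 mm high, loose, near the far side of the bench. Origin: centre of its underside.
- beaker: Bystander: open glass beaker, 68 mm across, 90 mm high, loose, near the far side. Origin: centre of its underside.

How it is judged:
By the outcome, as a careful person would: the job done as asked, in the order asked, and still so for the second after the job is handed in, with the robot touching nothing.
It also fails if it takes over 58 s, if anything falls off the work surface, if the arm or the gripper's body presses on something with over 40 N, if the wrist force passes 120 N, or if a joint passes its speed limit or range.

## Working session

There is one attempt and no reset: what is moved stays moved. The work goes in short steps, Python scripts to look and compute and a shell command to move; the robot and the scene stay as the last step left them, time stands still between calls to the robot, and variables do not carry over. Pictures are saved under pics/ and viewed, at most 10 in all, crops included, and the job is handed in when it is done.

```bash
mkdir -p pics; cat > h.py <<'E'
from plant import *
import numpy as np, cv2
def cloud(im):
    K=np.array([[im["fx"],0,im["cx"]],[0,im["fy"],im["cy"]],[0,0,1.]])
    v,u=np.mgrid[0:480,0:640].astype(np.float64)
    n=cv2.undistortPoints(np.stack([u.ravel(),v.ravel()],1)[:,None],K,np.array([im["k1"],0,0,0.]))[:,0]
    d=im["depth"].ravel().astype(float)
    p=np.stack([n[:,0]*d,-n[:,1]*d,-d,np.ones_like(d)],1)@np.array(im["T"]).T
    p=p[:,:3].reshape(480,640,3); p[im["depth"]==0]=np.nan
    return p
E
python3 - <<'E'
from h import *
print(get_state())
for n in("scene","top"):
    im=get_image(n); cv2.imwrite(f"pics/{n}0.png",im["pixels"]); np.save(f"{n}0.npy",cloud(im)); print(n,np.round(im["T"],3).tolist(),im["fx"],im["k1"])
E
```

```text
{'time': 0.0, 'joints': array([ 6.55368391e+01,  1.24774376e+01,  9.25299215e+01, -1.68409002e-03,
        7.51308415e+01, -6.42856898e+00]), 'qvel': array([ 0.01388832, -0.00741785,  0.03384646,  0.0311356 ,  0.07933831,
        0.03653992]), 'effort': array([ 2.38341643e-03, -3.96826959e+01, -3.03857982e+01, -4.79408504e-05,
        9.50135960e-03, -2.42112105e-05]), 'tcp_pos': array([0.19315726, 0.59358651, 0.2486477 ]), 'tool_rot': array([-1.79862486e+02, -1.38571075e-02,  1.61965826e+02]), 'ft_force': array([0.02904392, 0.15611012, 0.69864099]), 'wrist_torque': array([ 0.03314892, -0.00874304, -0.0027995 ]), 'gripper_force': 0.0, 'finger_gap': 0.0854393310166286}
scene [[-0.378, -0.689, 0.619, 1.162], [0.926, -0.275, 0.259, 0.237], [-0.008, 0.671, 0.742, 0.745], [0.0, 0.0, 0.0, 1.0]] 440.540327297665 0.0342810506766792
top [[0.01, 0.998, -0.069, 0.527], [-1.0, 0.009, -0.028, -0.027], [-0.027, 0.069, 0.997, 1.198], [0.0, 0.0, 0.0, 1.0]] 532.9744136348411 -0.05394851590581808
```

View pics/top0.png

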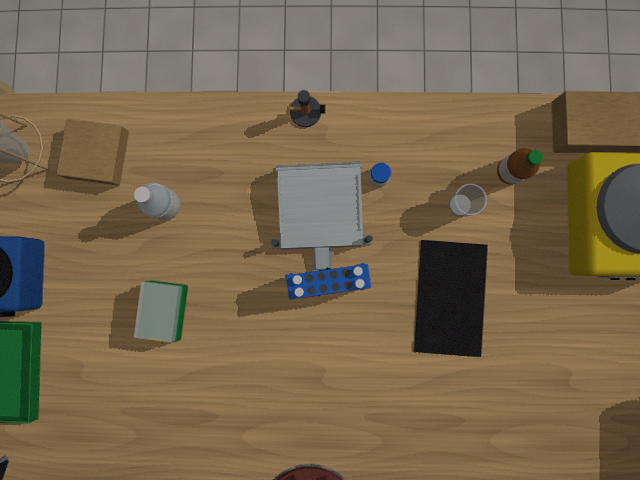

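View pics/scene0.png

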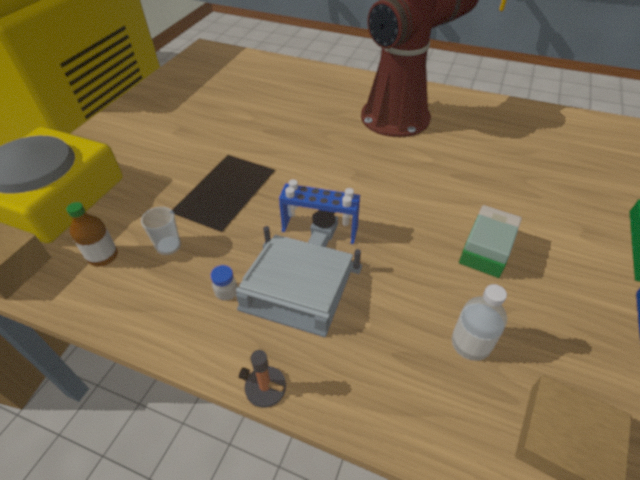

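The top view shows the blue rack around pixel (328,281), the platform around (320,205), gauge posts at (276,243) and (368,239), the mat at about (451,298) on the right, and the jar at (380,174). In the scene view the knob stands under the rack at (323,220).

```bash
cat > m.py <<'E'
from h import *
def rect(p): 
    r=cv2.minAreaRect((p[:,:2]*1000).astype(np.float32)); return np.round(r[0],1),np.round(r[1],1),round(r[2],2)
E
python3 - <<'E'
from m import *
P=np.load("top0.npy"); I=cv2.imread("pics/top0.png").astype(int)
hsv=cv2.cvtColor(I.astype(np.uint8),cv2.COLOR_BGR2HSV)
v,u=np.mgrid[0:480,0:640]
z=P[...,2]
box=lambda a,b,c,d:(u>=a)&(u<=b)&(v>=c)&(v<=d)
m=box(275,385,255,310)&(z>.085)&(z<.112); print("deck",m.sum(),rect(P[m]),np.median(z[m]))
m=box(275,385,255,310)&(z>.112); 
n,l,s,c=cv2.connectedComponentsWithStats(m.astype(np.uint8))
for i in range(1,n): print("tube",s[i,4],P[l==i].mean(0).round(4))
m=box(400,500,230,370)&(I.sum(2)<150)&(z<.02); print("mat",m.sum(),rect(P[m]),np.median(z[m]))
for a in((268,285,233,252),(360,378,230,248)):
    m=box(*a)&(I.sum(2)<200)&(z>.045); print("post",m.sum(),np.nanmean(P[m],0).round(4))
    print(np.nanmedian(P[m],0).round(4))
m=box(270,370,155,255)&(z>.015)&(z<.075)&(hsv[...,1]<60)&(I.sum(2)>330); print("plat",m.sum(),rect(P[m]))
q=P[m&box(290,350,175,240)]; A=np.c_[q[:,:2],np.ones(len(q))]
w=np.linalg.lstsq(A,q[:,2],rcond=None)[0]; print("plane",w.round(4),"res",(q[:,2]-A@w).std())
m=box(365,400,155,195)&(z>.05); print("jar",rect(P[m]),P[m].mean(0))
m=box(445,490,180,220)&(z>.05); print("beaker",P[m].mean(0) if m.any() else 0)
print(np.nanmedian(z[box(330,400,380,420)]))
# knob from scene
S=np.load("scene0.npy");J=cv2.imread("pics/scene0.png").astype(int)
m=(np.linalg.norm(S[...,:2]-P[281,328,:2],axis=2)<.045)&(S[...,2]>.036)&(S[...,2]<.078)&(J.sum(2)<170)
print("knob",m.sum(),rect(S[m]),S[m].mean(0))
t=m&(S[...,2]>.064);print("top",t.sum(),rect(S[t]),S[t].mean(0))
m=(J[...,0]-J[...,2]>60)&(S[...,2]>.085)&(S[...,2]<.11)&(np.linalg.norm(S[...,:2]-P[281,328,:2],axis=2)<.12); print("deckS",rect(S[m]))
cv2.imwrite("pics/c.png",cv2.resize(J[150:330,200:400].astype(np.uint8),(800,600),interpolation=cv2.INTER_CUBIC)[:,:])
E
```

```text
deck 1771 (array([512.7, -35.5]), array([ 50. , 170.4]), 8.67) 0.10443634672050695
tube 64 [ 0.5343 -0.095   0.1202]
tube 61 [0.5157 0.0277 0.1203]
tube 66 [ 0.5098 -0.0986  0.1195]
tube 65 [0.491  0.0237 0.1203]
mat 7478 (array([ 477.5, -307.7]), array([150.6, 250.3]), 86.1) 0.004213029473684515
post 38 [0.5946 0.0809 0.059 ]
[0.5949 0.0811 0.0599]
post 29 [ 0.6042 -0.1211  0.0594]
[ 0.6051 -0.1203  0.0598]
plat 6595 (array([668.8, -17.4]), array([200.5, 185.1]), 2.95)
plane [ 0.1582  0.0095 -0.0593] res 0.002258512549776786
jar (array([ 747.4, -147.5]), array([41.4, 42.2]), 15.27) [ 0.74689435 -0.14703476  0.06178264]
beaker [ 0.68876781 -0.3352145   0.07700816]
0.0004077114478140409
knob 289 (array([525.6, -16.3]), array([26.3, 54.8]), 52.57) [ 0.52559774 -0.0208376   0.04984168]
top 53 (array([529.5, -29.5]), array([12.1, 30.9]), 66.66) [ 0.53183376 -0.02977659  0.06712052]
deckS (array([516.4, -34.2]), array([ 50.6, 167.4]), 8.6)
```

View pics/c.png

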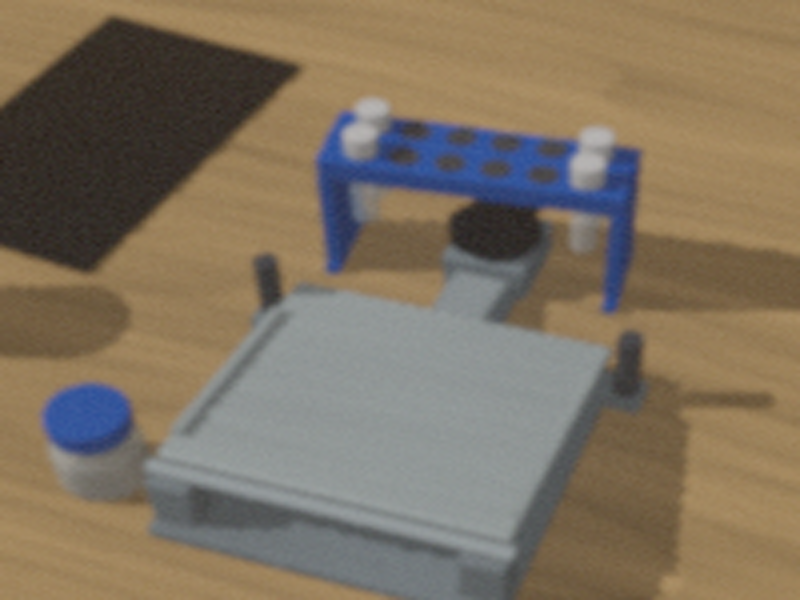

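```bash
cat > go.py <<'E'
import sys
from h import *
# usage: go.py x y z yaw -> total tool-frame shift (cm) at present yaw and spin; 
def need(x,y,z,yaw):
    s=get_state(); p=s["tcp_pos"]; a=np.radians(s["tool_rot"][2]); d=np.array([x,y,z])-p
    c,n=np.cos(a),np.sin(a); t=np.array([c*d[0]+n*d[1], n*d[0]-c*d[1], -d[2]])*100
    print("t",round(s["time"],2),"pos",p.round(4),"rot",s["tool_rot"].round(1),"shift cm",t.round(2),"spin",round((s["tool_rot"][2]-yaw+180)%360-180,1),"F",s["ft_force"].round(1),"gap",round(s["finger_gap"],4),s["gripper_force"],"j6",s["joints"][5].round(1))
if __name__=="__main__": need(*map(float,sys.argv[1:]))
E
python3 -m creep '[{"claw":0,"delta_pos":[-2,-2,0],"spin":0},{"claw":0,"delta_pos":[-4.3,-4.3,0],"spin":0},{"claw":0,"delta_pos":[-4.3,-4.3,0],"spin":0},{"claw":0,"delta_pos":[-4.3,-4.3,0],"spin":0},{"claw":0,"delta_pos":[-4.3,-4.3,0],"spin":0},{"claw":0,"delta_pos":[-4.3,-4.3,0],"spin":0},{"claw":0,"delta_pos":[-4.3,-4.3,0],"spin":0},{"claw":0,"delta_pos":[-4.3,-4.3,0],"spin":0},{"claw":0,"delta_pos":[-4.3,-4.3,0],"spin":0},{"claw":0,"delta_pos":[-4.3,-4.3,0],"spin":0},{"claw":0,"delta_pos":[-4.3,-4.3,0],"spin":0},{"claw":0,"delta_pos":[-4.3,-4.3,0],"spin":0}]'
python3 -m creep '[{"claw":0,"delta_pos":[0,0,0],"spin":10.5},{"claw":0,"delta_pos":[0,0,0],"spin":10.5},{"claw":0,"delta_pos":[0,0,0],"spin":10.5},{"claw":0,"delta_pos":[0,0,0],"spin":10.5},{"claw":0,"delta_pos":[0,0,0],"spin":10.5},{"claw":0,"delta_pos":[0,0,0],"spin":10.5},{"claw":0,"delta_pos":[0,0,0],"spin":0},{"claw":0,"delta_pos":[0,0,0],"spin":0}]'
python3 go.py 0.513 -0.0355 0.095 98.67
```

```text
time: 1.6
tcp_pos: [0.5099, -0.029, 0.2497]
tool_rot: [180.0, -0.0, 161.9]
ft_force: [0.1, 0.5, -0.1]
finger_gap: 0.0855
gripper_force: 0.0
time: 2.6
tcp_pos: [0.5094, -0.0271, 0.2497]
tool_rot: [-180.0, -0.0, 99.1]
ft_force: [-0.1, -0.2, -0.3]
finger_gap: 0.0853
gripper_force: 0.0
t 2.6 pos [ 0.5094 -0.0271  0.2497] rot [-180.    -0.    99.1] shift cm [-0.89  0.22 15.47] spin 0.4 F [-0.1 -0.2 -0.3] gap 0.0853 0.0 j6 -20.0
```

```bash
python3 -m creep '[{"claw":0,"delta_pos":[-0.9,0.3,0],"spin":0.4},{"claw":0,"delta_pos":[0,0,3],"spin":0},{"claw":0,"delta_pos":[0,0,3],"spin":0},{"claw":0,"delta_pos":[0,0,3],"spin":0},{"claw":0,"delta_pos":[0,0,3],"spin":0},{"claw":0,"delta_pos":[0,0,2],"spin":0},{"claw":0,"delta_pos":[0,0,1],"spin":0},{"claw":0,"delta_pos":[0,0,0.4],"spin":0},{"claw":0,"delta_pos":[0,0,0],"spin":0},{"claw":0,"delta_pos":[0,0,0],"spin":0}]'
python3 go.py 0.513 -0.0355 0.095 98.67
python3 - <<'E'
from h import *
im=get_image("wrist"); cv2.imwrite("pics/w1.png",im["pixels"])
E
```

```text
time: 3.85
tcp_pos: [0.5148, -0.0357, 0.097]
tool_rot: [179.9, 0.0, 98.6]
ft_force: [0.4, 0.3, 0.2]
finger_gap: 0.0856
gripper_force: 0.0
t 3.85 pos [ 0.5148 -0.0357  0.097 ] rot [179.9   0.   98.6] shift cm [ 0.05 -0.18  0.2 ] spin -0.1 F [0.4 0.3 0.2] gap 0.0856 0.0 j6 -20.3
```

View pics/w1.png

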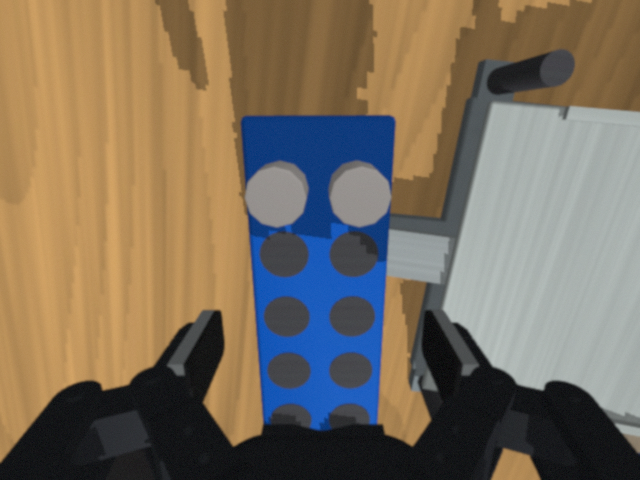

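The fingers (at about (200,340) and (440,340)) stand on either side of the deck, which is centred at (320,350). I'll close and lift.

```bash
python3 -m creep '[{"claw":0,"delta_pos":[0,-0.1,0.2],"spin":0},{"claw":0.3,"delta_pos":[0,0,0],"spin":0},{"claw":0.4,"delta_pos":[0,0,0],"spin":0},{"claw":0.6,"delta_pos":[0,0,0],"spin":0},{"claw":0.8,"delta_pos":[0,0,0],"spin":0},{"claw":0.8,"delta_pos":[0,0,0],"spin":0},{"claw":0.8,"delta_pos":[0,0,0],"spin":0},{"claw":0.8,"delta_pos":[0,0,0],"spin":0}]' 60
python3 go.py 0.513 -0.0355 0.095 98.67
```

```text
time: 4.9
tcp_pos: [0.5134, -0.0357, 0.0944]
tool_rot: [180.0, 0.0, 98.6]
ft_force: [0.9, 1.4, 3.4]
finger_gap: 0.0489
gripper_force: 63.2
t 4.9 pos [ 0.5134 -0.0357  0.0944] rot [180.    0.   98.6] shift cm [ 0.03 -0.04 -0.06] spin -0.1 F [0.9 1.4 3.4] gap 0.0489 63.203372955322266 j6 -20.4
```

```bash
python3 -m creep '[{"claw":0.8,"delta_pos":[0,0,-0.5],"spin":0},{"claw":0.8,"delta_pos":[0,0,-1],"spin":0},{"claw":0.8,"delta_pos":[0,0,-1.5],"spin":0},{"claw":0.8,"delta_pos":[0,0,-2],"spin":0},{"claw":0.8,"delta_pos":[0,0,-2],"spin":0},{"claw":0.8,"delta_pos":[0,0,-2],"spin":0},{"claw":0.8,"delta_pos":[0,0,-2],"spin":0},{"claw":0.8,"delta_pos":[0,0,-2],"spin":0},{"claw":0.8,"delta_pos":[0,0,-1],"spin":0},{"claw":0.8,"delta_pos":[0,0,0],"spin":0}]'
python3 -m creep '[{"claw":0.8,"delta_pos":[-0.8,-0.2,0],"spin":0},{"claw":0.8,"delta_pos":[-1.6,-0.5,0],"spin":0},{"claw":0.8,"delta_pos":[-2.5,-0.7,0],"spin":0},{"claw":0.8,"delta_pos":[-2.8,-0.8,0],"spin":0},{"claw":0.8,"delta_pos":[-2.8,-0.8,0],"spin":0},{"claw":0.8,"delta_pos":[-2.8,-0.8,0],"spin":0},{"claw":0.8,"delta_pos":[-2.8,-0.8,0],"spin":0},{"claw":0.8,"delta_pos":[-2.8,-0.8,0],"spin":0},{"claw":0.8,"delta_pos":[-2.8,-0.8,0],"spin":0},{"claw":0.8,"delta_pos":[-2.5,-0.7,0],"spin":0},{"claw":0.8,"delta_pos":[-1.4,-0.4,0],"spin":0},{"claw":0.8,"delta_pos":[-0.8,-0.3,0],"spin":0}]'
python3 -m creep '[{"claw":0.8,"delta_pos":[0,0,0],"spin":-4},{"claw":0.8,"delta_pos":[0,0,0],"spin":-8},{"claw":0.8,"delta_pos":[0,0,0],"spin":-9},{"claw":0.8,"delta_pos":[0,0,0],"spin":-9},{"claw":0.8,"delta_pos":[0,0,0],"spin":-9},{"claw":0.8,"delta_pos":[0,0,0],"spin":-9},{"claw":0.8,"delta_pos":[0,0,0],"spin":-9},{"claw":0.8,"delta_pos":[0,0,0],"spin":-9},{"claw":0.8,"delta_pos":[0,0,0],"spin":-7},{"claw":0.8,"delta_pos":[0,0,0],"spin":-4.5},{"claw":0.8,"delta_pos":[0,0,0],"spin":0},{"claw":0.8,"delta_pos":[0,0,0],"spin":0}]'
python3 go.py 0.4775 -0.3077 0.099 176.1
python3 - <<'E'
from h import *
im=get_image("top"); cv2.imwrite("pics/top1.png",im["pixels"]); np.save("top1.npy",cloud(im))
im=get_image("scene"); cv2.imwrite("pics/scene1.png",im["pixels"]); np.save("scene1.npy",cloud(im))
E
```

```text
time: 6.15
tcp_pos: [0.5135, -0.0358, 0.2351]
tool_rot: [179.9, 0.0, 98.6]
ft_force: [-0.2, 0.3, -3.8]
finger_gap: 0.0494
gripper_force: 62.7
time: 7.65
tcp_pos: [0.4765, -0.3089, 0.2334]
tool_rot: [-180.0, -0.1, 98.5]
ft_force: [-0.4, -0.1, -5.1]
finger_gap: 0.049
gripper_force: 62.7
time: 9.15
tcp_pos: [0.4771, -0.3077, 0.2339]
tool_rot: [180.0, -0.0, 176.0]
ft_force: [0.1, -0.7, -3.9]
finger_gap: 0.049
gripper_force: 62.6
t 9.15 pos [ 0.4771 -0.3077  0.2339] rot [180.  -0. 176.] shift cm [-3.000e-02  1.000e-02  1.349e+01] spin -0.1 F [ 0.1 -0.7 -3.9] gap 0.049 62.626333236694336 j6 -125.9
```

View pics/scene1.png

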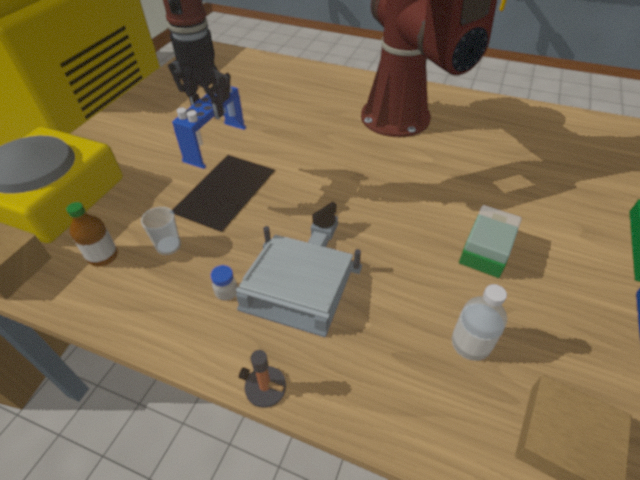

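The rack hangs in the gripper over the mat, at about (210,125), with the knob now exposed at (323,220). I'll lower it.

```bash
python3 -m creep '[{"claw":0.8,"delta_pos":[0,0,1],"spin":0},{"claw":0.8,"delta_pos":[0,0,2],"spin":0},{"claw":0.8,"delta_pos":[0,0,2.5],"spin":0},{"claw":0.8,"delta_pos":[0,0,2.5],"spin":0},{"claw":0.8,"delta_pos":[0,0,2],"spin":0},{"claw":0.8,"delta_pos":[0,0,1.5],"spin":0},{"claw":0.8,"delta_pos":[0,0,0.8],"spin":0},{"claw":0.8,"delta_pos":[0,0,0.5],"spin":0},{"claw":0.8,"delta_pos":[0,0,0.3],"spin":0},{"claw":0.8,"delta_pos":[0,0,0],"spin":0},{"claw":0.8,"delta_pos":[0,0,0],"spin":0}]'
python3 -m creep '[{"claw":0.8,"delta_pos":[0,0,0.1],"spin":0},{"claw":0.8,"delta_pos":[0,0,0.1],"spin":0},{"claw":0.8,"delta_pos":[0,0,0],"spin":0},{"claw":0.8,"delta_pos":[0,0,0],"spin":0}]'
python3 go.py 0.4775 -0.3077 0.099 176.1
python3 - <<'E'
from m import *
# knob bar from pictures taken before
for f in("top","scene"):
    P=np.load(f+"1.npy");J=cv2.imread(f"pics/{f}1.png").astype(int)
    t=(np.linalg.norm(P[...,:2]-[.512,-.024],axis=2)<.045)&(P[...,2]>.062)&(P[...,2]<.076)&(J.sum(2)<170)
    print(f,t.sum(),rect(P[t]),P[t].mean(0).round(4))
    t=(np.linalg.norm(P[...,:2]-[.512,-.024],axis=2)<.06)&(P[...,2]>.025)&(P[...,2]<.05)
    print("disc/housing",rect(P[t]))
E
```

```text
time: 10.62
tcp_pos: [0.4775, -0.3084, 0.1036]
tool_rot: [-180.0, 0.1, 176.1]
ft_force: [-0.3, 0.3, -5.2]
finger_gap: 0.0491
gripper_force: 62.7
time: 11.12
tcp_pos: [0.4771, -0.308, 0.101]
tool_rot: [180.0, -0.0, 176.1]
ft_force: [0.7, 0.1, -4.0]
finger_gap: 0.049
gripper_force: 62.7
t 11.12 pos [ 0.4771 -0.308   0.101 ] rot [180.   -0.  176.1] shift cm [-0.03  0.04  0.2 ] spin -0.0 F [ 0.7  0.1 -4. ] gap 0.049 62.69191861152649 j6 -126.0
top 196 (array([511.9, -24.4]), array([13.3, 62.3]), 63.92) [ 0.5118 -0.0242  0.0689]
disc/housing (array([528.8, -23.6]), array([85.4, 50.1]), 0.44)
scene 142 (array([515.5, -24.2]), array([14.2, 61.8]), 64.98) [ 0.5178 -0.0235  0.0666]
disc/housing (array([528.6, -13.1]), array([48.1, 72.3]), 46.31)
```

```bash
python3 -m creep '[{"claw":0.8,"delta_pos":[0,0,0.1],"spin":0},{"claw":0.8,"delta_pos":[0,0,0],"spin":0},{"claw":0.8,"delta_pos":[0,0,0],"spin":0}]'
python3 -m creep '[{"claw":0.8,"delta_pos":[0,0,0.1],"spin":0},{"claw":0.8,"delta_pos":[0,0,0],"spin":0},{"claw":0.8,"delta_pos":[0,0,0],"spin":0}]'
python3 go.py 0.4775 -0.3077 0.099 176.1
```

```text
time: 11.5
tcp_pos: [0.4771, -0.3081, 0.1]
tool_rot: [180.0, -0.0, 176.1]
ft_force: [-0.2, -0.3, -4.3]
finger_gap: 0.049
gripper_force: 62.7
time: 11.88
tcp_pos: [0.4771, -0.308, 0.099]
tool_rot: [180.0, -0.0, 176.1]
ft_force: [-0.1, 0.0, -4.1]
finger_gap: 0.0489
gripper_force: 62.7
t 11.88 pos [ 0.4771 -0.308   0.099 ] rot [180.   -0.  176.1] shift cm [-0.03  0.04 -0.  ] spin -0.0 F [-0.1  0.  -4.1] gap 0.0489 62.692201137542725 j6 -126.0
```

```bash
python3 -m creep '[{"claw":0.8,"delta_pos":[0,0,0.1],"spin":0},{"claw":0.8,"delta_pos":[0,0,0],"spin":0},{"claw":0.8,"delta_pos":[0,0,0],"spin":0}]'
python3 -m creep '[{"claw":0.8,"delta_pos":[0,0,0.1],"spin":0},{"claw":0.8,"delta_pos":[0,0,0],"spin":0},{"claw":0.8,"delta_pos":[0,0,0],"spin":0}]'
```

```text
time: 12.25
tcp_pos: [0.4773, -0.3082, 0.0984]
tool_rot: [-180.0, 0.0, 176.1]
ft_force: [-0.9, 0.8, -1.3]
finger_gap: 0.0493
gripper_force: 62.9
time: 12.62
tcp_pos: [0.4773, -0.3082, 0.0983]
tool_rot: [-180.0, -0.0, 176.1]
ft_force: [-3.2, 2.6, 4.5]
finger_gap: 0.0492
gripper_force: 63.7
```

```bash
python3 -m creep '[{"claw":0.3,"delta_pos":[0,0,0],"spin":0},{"claw":0.15,"delta_pos":[0,0,0],"spin":0},{"claw":0,"delta_pos":[0,0,0],"spin":0},{"claw":0,"delta_pos":[0,0,0],"spin":0},{"claw":0,"delta_pos":[0,0,0],"spin":0},{"claw":0,"delta_pos":[0,0,-1],"spin":0},{"claw":0,"delta_pos":[0,0,-2],"spin":0},{"claw":0,"delta_pos":[0,0,-3],"spin":0},{"claw":0,"delta_pos":[0,0,-3],"spin":0},{"claw":0,"delta_pos":[0,0,-3],"spin":0},{"claw":0,"delta_pos":[0,0,-1],"spin":0},{"claw":0,"delta_pos":[0,0,0],"spin":0}]'
python3 go.py 0.5118 -0.0243 0.063 153.9
python3 - <<'E'
from h import *
im=get_image("wrist"); cv2.imwrite("pics/w2.png",im["pixels"])
E
```

```text
time: 14.12
tcp_pos: [0.4777, -0.3085, 0.2284]
tool_rot: [-179.9, 0.1, 176.1]
ft_force: [-0.7, -0.2, -0.7]
finger_gap: 0.0853
gripper_force: 0.0
t 14.12 pos [ 0.4777 -0.3085  0.2284] rot [-1.799e+02  1.000e-01  1.761e+02] shift cm [-1.45 28.58 16.54] spin 22.2 F [-0.7 -0.2 -0.7] gap 0.0853 0.0 j6 -126.0
```

View pics/w2.png

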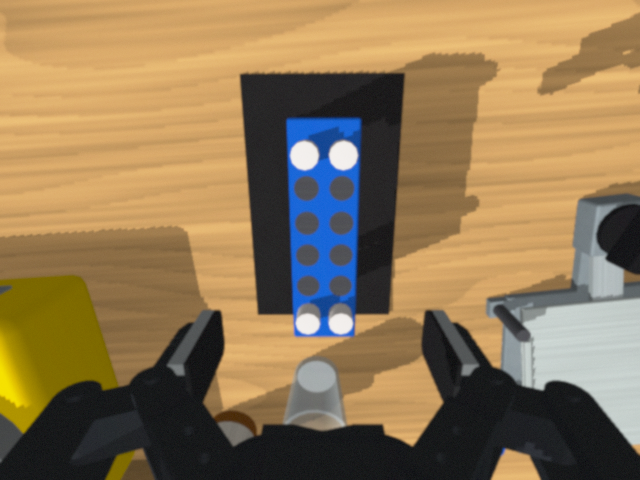

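The rack stands upright on the mat at about (323,225); its near end overhangs the mat edge only by parallax, and I'll check that from the top camera. Moving to above the knob.

```bash
python3 -m creep '[{"claw":0,"delta_pos":[-0.1,1.5,0],"spin":0},{"claw":0,"delta_pos":[-0.1,3,0],"spin":0},{"claw":0,"delta_pos":[-0.2,3.5,0],"spin":0},{"claw":0,"delta_pos":[-0.2,3.5,0],"spin":0},{"claw":0,"delta_pos":[-0.2,3.5,0],"spin":0},{"claw":0,"delta_pos":[-0.2,3.5,0],"spin":0},{"claw":0,"delta_pos":[-0.2,3.5,0],"spin":0},{"claw":0,"delta_pos":[-0.2,3,0],"spin":0},{"claw":0,"delta_pos":[-0.1,2.5,0],"spin":0},{"claw":0,"delta_pos":[0,1,0],"spin":0},{"claw":0,"delta_pos":[0,0,0],"spin":0}]'
python3 -m creep '[{"claw":0,"delta_pos":[0,0,2],"spin":7},{"claw":0,"delta_pos":[0,0,2],"spin":8},{"claw":0,"delta_pos":[0,0,2],"spin":7.2},{"claw":0,"delta_pos":[0,0,0],"spin":0},{"claw":0,"delta_pos":[0,0,0],"spin":0}]'
python3 go.py 0.5118 -0.0243 0.063 153.9
python3 - <<'E'
from m import *
im=get_image("top"); P=cloud(im); I=im["pixels"].astype(int); cv2.imwrite("pics/top2.png",im["pixels"])
v,u=np.mgrid[0:480,0:640]; z=P[...,2]; b=(P[...,1]<-.2)&(P[...,1]>-.42)&(P[...,0]>.3)&(P[...,0]<.65)
m=b&(z>.085)&(z<.108)&(I[...,0]-I[...,2]>40); print("deck",m.sum(),rect(P[m]),np.median(z[m]))
m=b&(z<.015)&(I.sum(2)<150); print("mat",rect(P[m]))
E
```

```text
time: 15.55
tcp_pos: [0.511, -0.0241, 0.2261]
tool_rot: [-180.0, -0.1, 176.1]
ft_force: [0.7, -0.4, 0.5]
finger_gap: 0.0855
gripper_force: 0.0
time: 16.18
tcp_pos: [0.5121, -0.0254, 0.1676]
tool_rot: [180.0, 0.0, 153.9]
ft_force: [-0.0, 0.1, -0.1]
finger_gap: 0.0851
gripper_force: 0.0
t 16.18 pos [ 0.5121 -0.0254  0.1676] rot [180.    0.  153.9] shift cm [ 0.07  0.09 10.46] spin 0.0 F [-0.   0.1 -0.1] gap 0.0851 0.0 j6 -74.6
deck 715 (array([ 476.3, -307.4]), array([ 52.8, 169. ]), 86.22) 0.10633164669455786
mat (array([ 477.5, -308.4]), array([150. , 250.1]), 86.17)
```

```bash
python3 -m creep '[{"claw":0,"delta_pos":[0,0.1,2],"spin":0},{"claw":0,"delta_pos":[0,0,2],"spin":0},{"claw":0,"delta_pos":[0,0,2],"spin":0},{"claw":0,"delta_pos":[0,0,2],"spin":0},{"claw":0,"delta_pos":[0,0,1.5],"spin":0},{"claw":0,"delta_pos":[0,0,0.8],"spin":0},{"claw":0,"delta_pos":[0,0,0],"spin":0},{"claw":0,"delta_pos":[0,0,0],"spin":0}]'
python3 -m creep '[{"claw":0.4,"delta_pos":[0,0,0],"spin":0},{"claw":0.7,"delta_pos":[0,0,0],"spin":0},{"claw":0.8,"delta_pos":[0,0,0],"spin":0},{"claw":0.9,"delta_pos":[0,0,0],"spin":0},{"claw":1,"delta_pos":[0,0,0],"spin":0},{"claw":1,"delta_pos":[0,0,0],"spin":0},{"claw":1,"delta_pos":[0,0,0],"spin":0},{"claw":1,"delta_pos":[0,0,0],"spin":0}]' 40
python3 go.py 0.5118 -0.0243 0.063 153.9
```

```text
time: 17.23
tcp_pos: [0.5128, -0.024, 0.0647]
tool_rot: [180.0, 0.1, 153.9]
ft_force: [0.4, -0.0, 0.2]
finger_gap: 0.0853
gripper_force: 0.0
time: 18.23
tcp_pos: [0.5121, -0.024, 0.0642]
tool_rot: [-180.0, -0.0, 153.9]
ft_force: [-1.5, -1.6, 4.5]
finger_gap: 0.0132
gripper_force: 42.8
t 18.23 pos [ 0.5121 -0.024   0.0642] rot [-180.    -0.   153.9] shift cm [ 0.02 -0.04  0.12] spin -0.0 F [-1.5 -1.6  4.5] gap 0.0132 42.83710598945618 j6 -74.4
```

```bash
python3 -m creep '[{"claw":1,"delta_pos":[0,0,0],"spin":5},{"claw":1,"delta_pos":[0,0,0],"spin":8},{"claw":1,"delta_pos":[0,0,0],"spin":8},{"claw":1,"delta_pos":[0,0,0],"spin":8},{"claw":1,"delta_pos":[0,0,0],"spin":8},{"claw":1,"delta_pos":[0,0,0],"spin":8},{"claw":1,"delta_pos":[0,0,0],"spin":8},{"claw":1,"delta_pos":[0,0,0],"spin":5},{"claw":1,"delta_pos":[0,0,0],"spin":0}]'
python3 -m creep '[{"claw":1,"delta_pos":[0,0,0],"spin":5},{"claw":1,"delta_pos":[0,0,0],"spin":8},{"claw":1,"delta_pos":[0,0,0],"spin":8},{"claw":1,"delta_pos":[0,0,0],"spin":8},{"claw":1,"delta_pos":[0,0,0],"spin":8},{"claw":1,"delta_pos":[0,0,0],"spin":8},{"claw":1,"delta_pos":[0,0,0],"spin":8},{"claw":1,"delta_pos":[0,0,0],"spin":8},{"claw":1,"delta_pos":[0,0,0],"spin":8},{"claw":1,"delta_pos":[0,0,0],"spin":8},{"claw":1,"delta_pos":[0,0,0],"spin":5},{"claw":1,"delta_pos":[0,0,0],"spin":0}]'
python3 -m creep '[{"claw":1,"delta_pos":[0,0,0],"spin":5},{"claw":1,"delta_pos":[0,0,0],"spin":3},{"claw":1,"delta_pos":[0,0,0],"spin":0},{"claw":1,"delta_pos":[0,0,0],"spin":0}]'
python3 go.py 0.5118 -0.0243 0.063 2.75
cat > lev.py <<'E'
from m import *
import sys
c=np.array([.5118,-.0243])
for n in ("top","scene"):
  W=[]
  for k in range(3):
    im=get_image(n); P=cloud(im); I=im["pixels"].astype(int)
    if k==0: cv2.imwrite(f"pics/{n}_{sys.argv[1]}.png",im["pixels"])
    th=np.radians(2.75); R=np.array([[np.cos(th),np.sin(th)],[-np.sin(th),np.cos(th)]])
    b=(P[...,:2]-c)@R.T; z=P[...,2]
    m=(b[...,0]>95)|((b[...,0]>.085)&(b[...,0]<.225)&(abs(b[...,1])<.065)&(z>.03)&(z<.08))
    A=np.c_[b[m],np.ones(m.sum())]; w=np.linalg.lstsq(A,z[m],rcond=None)[0]
    r=z[m]-A@w; k2=abs(r)<.004; w=np.linalg.lstsq(A[k2],z[m][k2],rcond=None)[0]
    W.append([w[0],w[1],w@[.075,0,1],w@[.245,0,1]])
    
  print(n,"slope x,y, z front, z hinge",np.mean(W,0).round(4),np.std(W,0).round(4),m.sum())
  for s in(1,-1):
    g=(np.linalg.norm(b-[.088,.102*s],axis=2)<.006)&(z>.05)&(z<.07); print(" post",g.sum(),np.median(z[g]).round(4) if g.any() else None)
E
python3 lev.py a
```

```text
time: 19.35
tcp_pos: [0.5127, -0.0236, 0.0642]
tool_rot: [179.9, -0.0, 95.9]
ft_force: [-0.1, 0.0, 2.8]
finger_gap: 0.0132
gripper_force: 42.6
time: 20.85
tcp_pos: [0.5135, -0.0242, 0.0642]
tool_rot: [179.9, -0.2, 14.0]
ft_force: [2.8, -2.3, -0.9]
finger_gap: 0.0133
gripper_force: 42.1
time: 21.35
tcp_pos: [0.5135, -0.0243, 0.0642]
tool_rot: [179.9, -0.2, 6.0]
ft_force: [4.6, -2.9, -2.6]
finger_gap: 0.0131
gripper_force: 41.9
t 21.35 pos [ 0.5135 -0.0243  0.0642] rot [179.9  -0.2   6. ] shift cm [-0.17 -0.02  0.12] spin 3.2 F [ 4.6 -2.9 -2.6] gap 0.0131 41.90535485744476 j6 73.5
top slope x,y, z front, z hinge [0.0026 0.0006 0.0598 0.0602] [0.0008 0.0004 0.0001 0.    ] 3910
 post 25 0.0607
 post 24 0.06
scene slope x,y, z front, z hinge [ 0.0045 -0.0004  0.0583  0.059 ] [0.0003 0.0003 0.     0.    ] 3539
 post 21 0.0592
 post 18 0.0588
```

```bash
python3 -m creep '[{"claw":1,"delta_pos":[0,0,0],"spin":1.6},{"claw":1,"delta_pos":[0,0,0],"spin":1.6},{"claw":1,"delta_pos":[0,0,0],"spin":0},{"claw":1,"delta_pos":[0,0,0],"spin":0},{"claw":1,"delta_pos":[0,0,0],"spin":0}]'
python3 go.py 0.5118 -0.0243 0.063 2.75
python3 -m creep '[{"claw":0.9,"delta_pos":[0,0,0],"spin":0},{"claw":0.6,"delta_pos":[0,0,0],"spin":0},{"claw":0.3,"delta_pos":[0,0,0],"spin":0},{"claw":0,"delta_pos":[0,0,0],"spin":0},{"claw":0,"delta_pos":[0,0,0],"spin":0},{"claw":0,"delta_pos":[0,0,0],"spin":0},{"claw":0,"delta_pos":[0,0,-2],"spin":0},{"claw":0,"delta_pos":[0,0,-3],"spin":0},{"claw":0,"delta_pos":[0,0,-4],"spin":0},{"claw":0,"delta_pos":[0,0,-4],"spin":0},{"claw":0,"delta_pos":[0,0,-4],"spin":0},{"claw":0,"delta_pos":[0,0,-2],"spin":0}]'
python3 -m creep '[{"claw":0,"delta_pos":[-3,0,0],"spin":0},{"claw":0,"delta_pos":[-3,0,0],"spin":0},{"claw":0,"delta_pos":[-3,0,0],"spin":0},{"claw":0,"delta_pos":[-2,0,0],"spin":0},{"claw":0,"delta_pos":[0,0,0],"spin":0},{"claw":0,"delta_pos":[0,0,0],"spin":0}]'
python3 lev.py b
python3 - <<'E'
from m import *
im=get_image("top");P=cloud(im);J=im["pixels"].astype(int)
t=(np.linalg.norm(P[...,:2]-[.512,-.024],axis=2)<.045)&(P[...,2]>.062)&(P[...,2]<.076)&(J.sum(2)<170)
print(t.sum(),rect(P[t]))
E
```

```text
time: 22.28
tcp_pos: [0.5135, -0.0244, 0.0643]
tool_rot: [179.9, -0.2, 2.8]
ft_force: [5.4, -2.8, -3.0]
finger_gap: 0.0136
gripper_force: 41.9
t 22.27 pos [ 0.5135 -0.0244  0.0643] rot [179.9  -0.2   2.8] shift cm [-0.17 -0.01  0.13] spin 0.0 F [ 5.4 -2.8 -3. ] gap 0.0136 41.87650501728058 j6 76.7
time: 23.78
tcp_pos: [0.5133, -0.024, 0.2571]
tool_rot: [179.9, -0.3, 2.7]
ft_force: [-1.6, -0.3, -0.5]
finger_gap: 0.0855
gripper_force: 0.0
time: 24.52
tcp_pos: [0.4029, -0.0291, 0.2543]
tool_rot: [180.0, -0.1, 2.7]
ft_force: [-0.6, -0.2, 0.2]
finger_gap: 0.0855
gripper_force: 0.0
top slope x,y, z front, z hinge [0.     0.0009 0.0603 0.0603] [0.0007 0.0004 0.0001 0.0001] 3902
 post 26 0.0599
 post 25 0.0602
scene slope x,y, z front, z hinge [ 0.0005 -0.0004  0.0589  0.059 ] [0.0006 0.0005 0.     0.    ] 3555
 post 20 0.0589
 post 15 0.059
193 (array([511.7, -24.8]), array([61.3, 12.7]), 0.54)
```

View pics/scene_b.png

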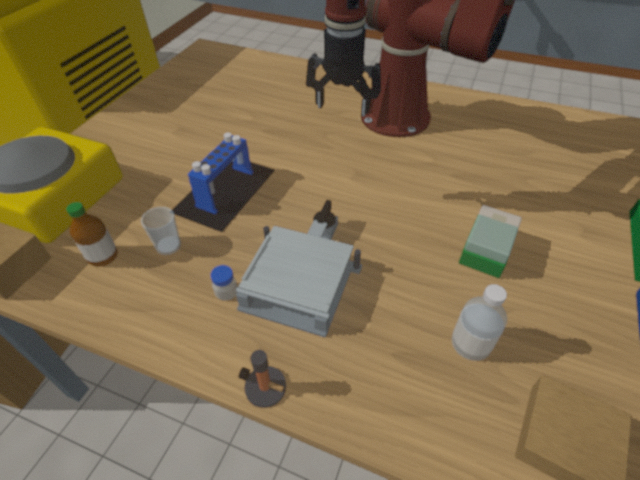

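View pics/top_b.png

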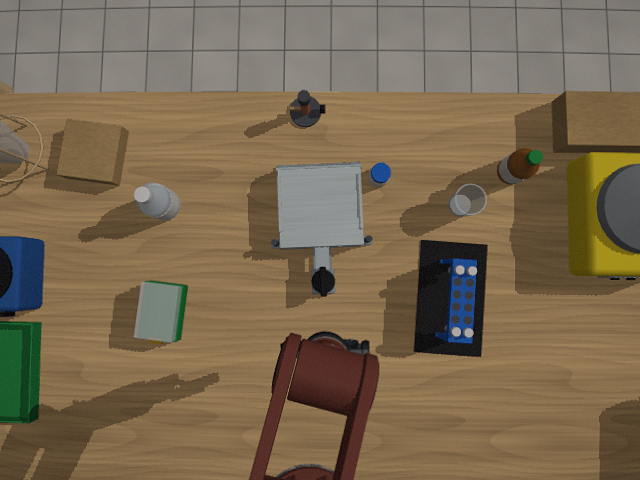

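The rack stands upright inside the mat (top view about (462,300)). The platform's slope measures 0.000–0.0005, its front edge sits level with the posts to within 0.4 mm, and the jar (380,174), bottle and beaker have not moved.

```bash
python3 -c "
from plant import *
print(finish_job())"
```

```text
the job is handed in; nothing more can be done
None
```

I moved the rack onto the mat, where it stands upright and wholly on the rubber, then turned the knob until the platform was level with the gauge posts (within about 0.4 mm by camera), left the other objects in place, and handed the job in at about 25 s.

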